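Clamp the glued house model and keep the squeeze

ROBOT

A 7-joint arm with a two-finger parallel gripper is mounted at the origin on the work surface. World frame = base frame: x ahead of the robot, y to its left, z up, the work surface at z = 0. Lengths are in m, angles in degrees, forces in N, time in s.
With the tool pointing down it reaches from about 0.425 to 0.875 m from the base axis. Payload 4.7 kg.
Tool frame: the origin (TCP) lies at the very end of the fingers, on their centre line; the grasp point (between the pads) lies env.hold_point_z behind it (env.hold_point_z is the distance from the TCP to the grasp point, in m); z points along the fingers, y is the line along which they close (so a half turn about z gives the same grasp; the last joint's range is limited). The gripper opens to 87 mm and grips with 3 to 60 N. Pads are 19 mm wide; open, the fingers measure 117 mm over their backs; the gripper's body (75 mm by 190 mm) begins 51 mm behind the grasp point.
Start: joints at [-65.483, 18.392, -4.016, 83.108, 1.295, 78.541, -3.26], TCP at [0.261, 0.595, 0.223] pointing down, gripper open.
Joint ranges: [-163.93, 163.93], [-17.29, 119.83], [-79.2, 71.16], [3.27, 140.29], [-89.18, 269.18], [5.43, 117.66], [-154.24, 154.24]. Speed limits (degrees/s): [147.25, 147.25, 180, 180, 180, 180, 180].

INTERFACE

Orientations are given as [roll, pitch, yaw] about the fixed x, y, z axes, in that order (R = Rz(yaw) Ry(pitch) Rx(roll)).
In Python, from cell import env gives the robot as it stands.
- The arm moves only by the shell command python3 -m jog 'ROWS' [FORCE]. ROWS is JSON, a list of rows, each an object with "dp": the shift along the tool's x, y, z in cm, a list of three; "twist": the turn about the tool's z in degrees; "fingers": the opening, from 0 (shut) to 1 (fully open). A call has 1 to 8 rows; each row is the pose to reach, as a shift and turn from the pose commanded when the call began, along the tool's axes at that moment; what a row does not reach only later rows make up. A row lasts 1/8 s, in which the tool goes at most 62.5 mm and 10.7 degrees, less where a joint would pass 70% of its speed; a pose out of reach is approached as far as the arm can. A call with a gripper value outside its range is refused whole. The fingers move at their own pace and stop on an object; FORCE is the grip in N (left out, the last holds). Time passes only in rows, so rows that repeat a pose let the fingers close. It gives the time, the measured TCP pose, the force, the opening and the grip force at its end, in the units of the state.
- env.get_obs(): the state, without advancing time (a new reading comes with each control period).
- env.read_camera(name): name is "scene" or "top"; returns a dict with "pixels" (480x640x3 uint8, blue, green, red), "depth" (480x640 float32, m along the optical axis (not along the pixel's ray), 0 where there is no reading), "fx", "fy", "cx", "cy" (pixels), "rvec" (rotation vector, rad) and "tvec" (3), from world to camera coordinates, as OpenCV has them. Camera axes: x right, y down, z forward; pixel columns grow to the right and rows downward; lengths in m; the calibration is good to about 2 mm. A picture is of the moment at which its call begins.
- env.sign_off(): hands the job in; it is judged then, once.
The state is a dict: "time_s": time; "qpos": joint angles; "joint_velocities": joint speeds; "effort": joint torques, N m; "tool_pos": TCP position; "tool_rot": TCP orientation; "force": force on the tool from outside, world axes, zero at the start; "wrist_torque": the same for the moment, N m; "grip_width": finger opening in m; "grasp_force": force on a finger pad.
Only numpy, scipy, OpenCV 4.12 (cv2) and the standard library are available. Lean on these libraries where they do the work, as an engineer would, in place of code of your own. Each camera call takes 0.05 s, during which the arm holds its last target. There are 200 camera calls.

TASK

Set the freshly glued wooden house model upright on the plywood bed of the yellow trigger clamp, between the white pad and the fixed yellow end stop and with its gable ends facing them, and let go of it. Then pump the red trigger against the black grip, squeezing and letting it spring back, until the sprung white pad touches the house and visibly presses it against the end stop, but stop before the pad is pushed nearly all the way back, which would crush the model. Move the jaw only with the trigger, leave the glue bottle, mug and tin alone, and finish while still holding the trigger squeezed.

Things in the scene. Friction and masses are not known exactly. Their poses are not given: they have to be found in the camera images.
- clamp: Yellow one-hand trigger clamp, fixed to the desk. Origin: on the desk under the housing; z up, +y along the bar to the end stop; grip and trigger stick out to -x. Its plywood bed is 76 mm wide (x), y -40 to 215 mm, its top at z = 12 mm. Housing x -28 to 36, y -30 to 26 mm, 64 mm high.
- anvil: Fixed yellow end stop of the clamp, 46 mm wide, face at y = 175 mm of clamp, 16 mm thick, top at z = 62 mm. Its frame is the same as clamp's.
- grip: Fixed black grip of the clamp, 14 mm thick; in clamp's frame (which is also its own) x -134 to -29, y -27 to -13, z 27 to 61 mm. Below it is only the desk.
- squeeze (a point): Point at x = -80, y = -11.5, z = 44 mm of clamp, midway between the back of the grip and the front of the fully squeezed trigger (31 mm apart). A hand pointing down here, closing along the clamp's y, from 70 mm or more, pushes the trigger to the grip.
- trigger (a joint): Red trigger, 12 mm thick, z 27 to 61 mm, on the +y side of the grip; upright hinge at x -15, y -2 mm of clamp, reaches 99 mm from it. 0 let out (springs back in 0.3 s), 0.25 rad squeezed, parallel to the grip, 5 mm off. At squeeze it moves 16 mm and needs 10 N. A full stroke advances the jaw 10 mm, part strokes in proportion; the jaw does not go back.
- trigger_tip (a point): Point in the trigger's mid-height 85 mm from its hinge, moves with the trigger.
- jaw (a joint): Advance of the toothed bar with the yellow jaw plate towards the end stop, m (0 to 0.085); it only advances when the trigger is pumped and stays where it is (8 N friction).
- pad (a joint): How far the white pad is pushed back on its spring towards the yellow jaw plate, m: 0 free (20 mm of red plunger shows between pad and plate), 0.0195 bottomed. 1 N at first touch, 0.25 N more per mm. 0.002 to 0.016 is a good clamping; above 0.017 the model is crushed.
- pad_face (a point): Centre of the white pad's face (36 mm wide, 34 mm tall, z = 44 mm), which looks to the clamp's +y; it lies at y = 68 mm + jaw - pad of clamp.
- anvil_face (a point): Centre of the end stop's face, at y = 175 mm, z = 44 mm of clamp, looking to -y.
- house: Loose wooden house model, half light and half dark wood, about 90 g. Origin: centre of its underside. 44 mm wide (own x, the two plain side walls, 36 mm high), 50 mm long (own y, along the ridge, flat gable ends), ridge 58 mm high, z up. Either gable may face the pad.
- glue: Bystander: white glue bottle, 52 mm across, 130 mm tall, origin under its centre.
- mug: Bystander: blue mug, 80 mm across, 90 mm tall, origin under its centre.
- tin: Bystander: flat green tin 70 x 100 x 35 mm, origin under its centre.
Not all that is in view belongs to the job. Of the things that look like the house, the smallest one is meant.

How it is judged:
By the outcome, as a careful person would: the job done as asked, in the order asked, and still so for the second after the job is handed in, while the arm keeps its last pose, push and grip.
It also fails if it takes over 64 s, if anything falls off the work surface, if the arm or the gripper's body presses on something with over 40 N, if the wrist force passes 120 N, or if a joint passes its speed limit or range.

## Working session

There is one attempt and no reset: what is moved stays moved. The work goes in short steps, Python scripts to look and compute and a shell command to move; the robot and the scene stay as the last step left them, time stands still between calls to the robot, and variables do not carry over. Pictures are saved under pics/ and viewed, at most 10 in all, crops included, and the job is handed in when it is done.

```bash
ls; mkdir -p pics; cat > h.py <<'E'
import numpy as np, cv2
from cell import env
def cam(n):
    c=env.read_camera(n); R,_=cv2.Rodrigues(np.array(c["rvec"],float)); c["R"]=R; c["t"]=np.array(c["tvec"],float).ravel(); return c
def cloud(c):
    v,u=np.mgrid[0:480,0:640]; d=c["depth"]
    p=np.stack([(u-c["cx"])/c["fx"]*d,(v-c["cy"])/c["fy"]*d,d],-1)
    return (p-c["t"])@c["R"]
E
python3 - <<'E'
from h import *
for n in("scene","top"):
    c=cam(n); cv2.imwrite(f"pics/{n}0.png",c["pixels"]); np.savez(f"{n}0.npz",cl=cloud(c),px=c["pixels"]); print(n,-c["R"].T@c["t"],c["fx"],(c["depth"]>0).mean())
o=env.get_obs();print(o["tool_pos"],o["tool_rot"],env.hold_point_z,o["time_s"])
E
```

```text
pics
scene [0.97578906 0.67077083 0.75946772] 464.93134273471225 0.9959700520833333
top [0.41254523 0.10735305 1.39315847] 625.1570815097078 0.9961328125
[0.26121885 0.5946755  0.22157932] [-1.79904901e+02  6.13397872e-03  1.56291464e+02] 0.0187 0.1
```

View pics/scene0.png

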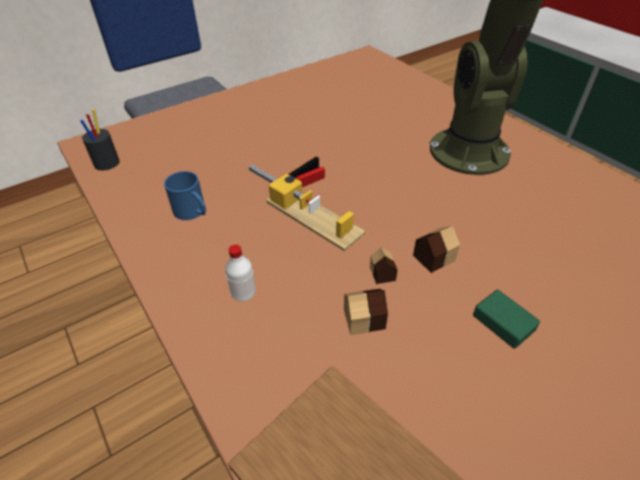

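View pics/top0.png

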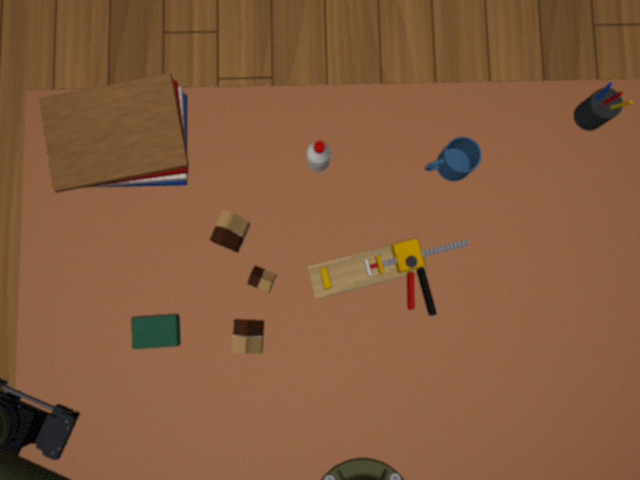

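Three house-like objects appear in the top view at (230,230), (262,278) and (248,336), and in the scene view at (437,249), (383,266) and (366,311). The one at top (262,278) / scene (383,266) is clearly the smallest, so it fits the description; I'll confirm it with an enlarged crop. The clamp housing is at top (408,255) with the end stop at (325,277), and the trigger and grip point towards the robot at (411,290) and (427,290).

```bash
python3 - <<'E'
from h import *
s=np.load("scene0.npz");t=np.load("top0.npz")
a=cv2.resize(s["px"][225:305,340:440],(500,400),interpolation=2); b=cv2.resize(t["px"][250:306,230:290],(300,280),interpolation=2)
im=np.zeros((400,800,3),np.uint8); im[:,:500]=a; im[:280,500:]=b; cv2.imwrite("pics/crop.png",im)
# houses: anything above table
P=t["cl"];hsv=cv2.cvtColor(t["px"],cv2.COLOR_BGR2HSV)
m=((P[...,2]>0.008)&(P[...,2]<.2)).astype(np.uint8)
n,l,st,ce=cv2.connectedComponentsWithStats(m)
for i in range(1,n):
    if st[i,4]>100:
        q=P[l==i]; print(st[i],ce[i].round(),q.mean(0).round(4),np.percentile(q[:,2],[50,98]).round(4))
def rect(mask,name,zr):
    k=mask&(P[...,2]>zr[0])&(P[...,2]<zr[1]); q=P[k]
    if len(q)<5: print(name,len(q));return
    r=cv2.minAreaRect(q[:,:2].astype(np.float32)*1000); print(name,len(q),np.round(r[0],1),np.round(r[1],1),round(r[2],1),"zmed",np.median(q[:,2]).round(4)); return q
H,S,V=[hsv[...,i] for i in range(3)]
v,u=np.mgrid[0:480,0:640]; reg=(u>295)&(u<475)&(v>225)&(v<325)
rect(reg&(u<425),"bed",(.008,.016))
rect(reg&(H>18)&(H<32)&(S>200)&(u<340),"anvil",(.05,.08))
rect(reg&(H>18)&(H<32)&(S>200)&(u>385),"housing",(.055,.08))
rect(reg&(V<60),"grip",(.05,.07))
rect(reg&((H<6)|(H>174))&(S>200)&(v>272),"trig",(.05,.07))
hr=(u>240)&(u<282)&(v>258)&(v<300)
rect(hr,"house",(.01,.1)); rect(hr,"ridge",(.05,.1)); rect(hr&(V<90),"dark",(.02,.1)); rect(hr&(V>120),"light",(.02,.1))
E
```

```text
[   39    73   151   119 14453] [118. 134.] [0.8124 0.5093 0.0807] [0.0847 0.0905]
[ 575   82   59   48 1461] [600. 107.] [ 0.8529 -0.539   0.0793] [0.0874 0.1499]
[ 425  136   57   45 1139] [457. 158.] [ 0.7511 -0.2262  0.0575] [0.0609 0.0928]
[307 140  24  32 609] [319. 155.] [0.7558 0.078  0.0849] [0.0876 0.1326]
[ 210  210   41   42 1047] [230. 230.] [0.601  0.2711 0.0617] [0.064  0.0815]
[ 308  238  161   77 4619] [380. 270.] [ 0.5116 -0.0499  0.0346] [0.0196 0.0671]
[248 265  29  28 506] [262. 278.] [0.4977 0.2057 0.0455] [0.0465 0.0598]
[ 131  313   50   36 1581] [156. 331.] [0.3907 0.4355 0.0343] [0.0348 0.0406]
[ 232  318   33   36 1021] [248. 336.] [0.3765 0.2347 0.0641] [0.0652 0.0825]
[ 322  457   83   23 1236] [363. 471.] [ 0.0864 -0.0013  0.0152] [0.0141 0.0304]
bed 2127 [508.2 -24.2] [266.9 162.1] 75.6 zmed 0.0118
anvil 127 [495.4  69. ] [42.9 13.2] 12.2 zmed 0.0622
housing 588 [ 539.8 -110.1] [64.6 52.8] 12.5 zmed 0.0632
grip 328 [ 476.2 -140.1] [129.8  26.5] 23.2 zmed 0.0605
trig 173 [ 463.9 -112.3] [25.3 73.2] 74.4 zmed 0.0596
house 500 [498.7 206.8] [50.6 43.9] 66.7 zmed 0.0466
ridge 175 [498.2 206.7] [50.5 22.4] 70.4 zmed 0.054
dark 214 [497.1 207.8] [49.7 41.4] 62.3 zmed 0.048
light 126 [493.9 195.4] [23.7 44.3] 65.4 zmed 0.0446
```

View pics/crop.png

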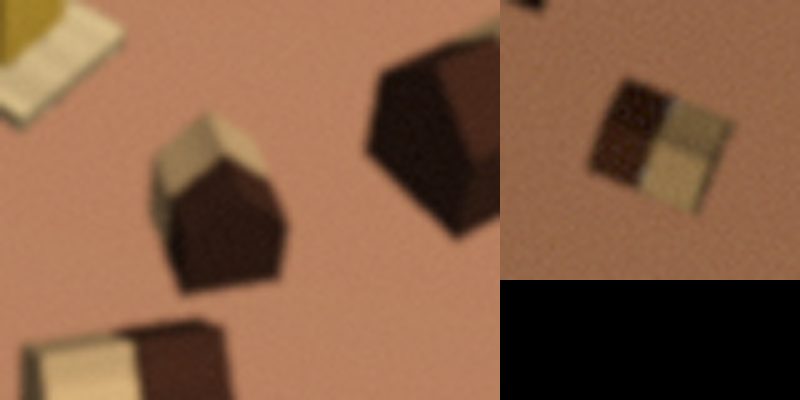

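The crop confirms it: the small house stands upright, with the dark gable facing the camera and its ridge at about 66° in world. The clamp frame comes out at (535.4, -109.3) mm with yaw about 12.6°. The large house at top (248,336) is close to where the gripper body will go, so I'll approach 14 mm off-centre, away from it.

```bash
python3 -m jog '[{"dp":[-38.7,-26,8],"twist":90,"fingers":1},{"dp":[-38.7,-26,8],"twist":90,"fingers":1},{"dp":[-38.7,-26,8],"twist":90,"fingers":1},{"dp":[-38.7,-26,8],"twist":90,"fingers":1},{"dp":[-38.7,-26,8],"twist":90,"fingers":1},{"dp":[-38.7,-26,8],"twist":90,"fingers":1},{"dp":[-38.7,-26,8],"twist":90,"fingers":1},{"dp":[-38.7,-26,8],"twist":90,"fingers":1}]' 15
```

```text
time_s: 1.1
tool_pos: [0.5123, 0.1974, 0.1418]
tool_rot: [180.0, 0.1, 69.7]
force: [0.5, 0.5, 0.4]
grip_width: 0.0871
grasp_force: 0.0
```

```bash
python3 -m jog '[{"dp":[0.3,-0.2,4],"twist":3.7,"fingers":1},{"dp":[0.3,-0.2,7.5],"twist":3.7,"fingers":1},{"dp":[0.3,-0.2,7.5],"twist":3.7,"fingers":1}]'
python3 - <<'E'
from h import *
c=cam("scene"); cv2.imwrite("pics/s1.png",cv2.resize(c["pixels"][170:350,300:520],(660,540),interpolation=2)); print(env.get_obs()["tool_pos"],env.get_obs()["tool_rot"])
E
```

```text
time_s: 1.48
tool_pos: [0.5077, 0.2037, 0.0647]
tool_rot: [-179.8, 0.3, 66.6]
force: [0.3, 1.8, 0.2]
grip_width: 0.0872
grasp_force: 0.0
[0.50940747 0.20452203 0.06678887] [-1.79913262e+02  1.32652842e-01  6.66506585e+01]
```

View pics/s1.png

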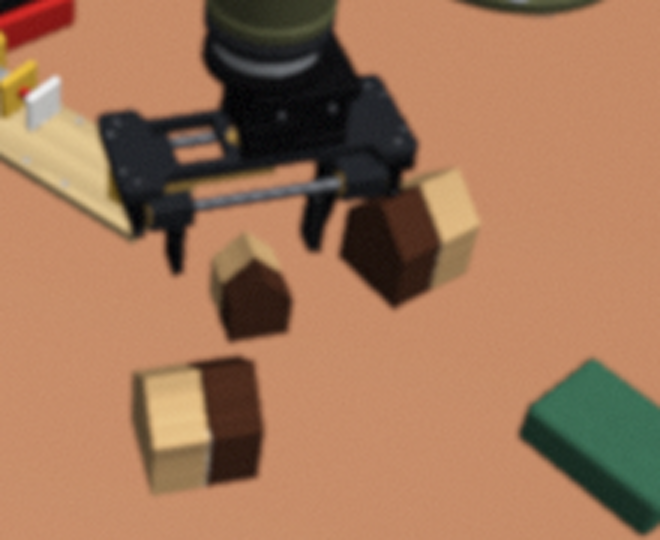

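Fingertips at crop (175,270) and (312,245) straddle the small house at (250,290), and the body's right end clears the large house at (410,235). Going down and closing.

```bash
python3 -m jog '[{"dp":[-0.2,0.4,2],"twist":0,"fingers":1},{"dp":[-0.2,0.4,4],"twist":0,"fingers":1},{"dp":[-0.2,0.4,5.7],"twist":0,"fingers":1},{"dp":[-0.2,0.4,5.7],"twist":0,"fingers":1}]' && python3 -m jog '[{"dp":[0,0,0],"twist":0,"fingers":0.7},{"dp":[0,0,0],"twist":0,"fingers":0.6},{"dp":[0,0,0],"twist":0,"fingers":0.5},{"dp":[0,0,0],"twist":0,"fingers":0.4},{"dp":[0,0,0],"twist":0,"fingers":0.3},{"dp":[0,0,0],"twist":0,"fingers":0.3}]' 15
```

```text
time_s: 2.02
tool_pos: [0.5128, 0.2016, 0.0103]
tool_rot: [-180.0, 0.0, 66.7]
force: [0.3, -0.1, -0.1]
grip_width: 0.0871
grasp_force: 0.0
time_s: 2.78
tool_pos: [0.5132, 0.2016, 0.0107]
tool_rot: [-180.0, -0.0, 66.6]
force: [-0.2, 0.3, 1.5]
grip_width: 0.0439
grasp_force: 15.0
```

```bash
python3 -m jog '[{"dp":[0,0,-4],"twist":0,"fingers":0.3},{"dp":[0,0,-9],"twist":0,"fingers":0.3},{"dp":[-4,1.5,-11],"twist":-9,"fingers":0.3},{"dp":[-8,3,-11],"twist":-18,"fingers":0.3},{"dp":[-12,4.4,-11],"twist":-27,"fingers":0.3},{"dp":[-15.8,5.8,-11],"twist":-36,"fingers":0.3},{"dp":[-15.8,5.8,-11],"twist":-36,"fingers":0.3},{"dp":[-15.8,5.8,-11],"twist":-36,"fingers":0.3}]' 15
python3 - <<'E'
from h import *
c=cam("scene"); cv2.imwrite("pics/s2.png",cv2.resize(c["pixels"][130:290,240:460],(770,560),interpolation=2)); o=env.get_obs();print(o["tool_pos"],o["tool_rot"],o["grip_width"])
P=cloud(c); p=c["pixels"].astype(int)
E
```

```text
time_s: 3.78
tool_pos: [0.5038, 0.0341, 0.1205]
tool_rot: [180.0, -0.0, 102.6]
force: [-0.3, 0.5, -0.5]
grip_width: 0.044
grasp_force: 15.0
[0.50384402 0.03470327 0.12046523] [ 1.79990679e+02 -2.90576271e-02  1.02675207e+02] 0.04396875873209315
```

View pics/s2.png

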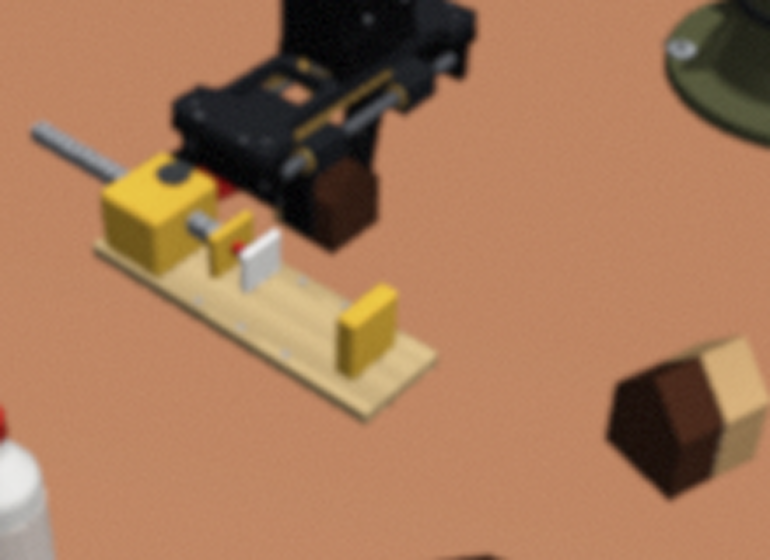

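The house is held level above the bed, with its dark gable at crop (345,205) facing the end stop at (370,330). I'll measure that gable and the anvil in the clamp frame from this view.

```bash
cat >> h.py <<'E'
A=np.deg2rad(12.6); RC=np.array([[np.cos(A),-np.sin(A),0],[np.sin(A),np.cos(A),0],[0,0,1]]); OC=np.array([.5354,-.1093,0])
def clamp(P): return (P-OC)@RC
E
python3 - <<'E'
from h import *
c=cam("scene"); Q=clamp(cloud(c))*1000
print("gable",np.median(Q[184:194,335:344].reshape(-1,3),0).round(1))
h=cv2.cvtColor(c["pixels"],cv2.COLOR_BGR2HSV); yel=(h[...,0]>18)&(h[...,0]<32)&(h[...,1]>190)
g=Q[220:236,336:358][yel[220:236,336:358]]; f=g[(g[:,2]>20)&(g[:,2]<55)]; print("anvil back y",np.percentile(f[:,1],[50,90]).round(1),"x",np.percentile(g[:,0],[3,97]).round(1),"z",np.percentile(g[:,2],97))
d=(c["pixels"].max(-1)<75); k=np.zeros_like(d); k[174:202,328:350]=1; e=Q[d&k]; e=e[(abs(e[:,1]-172)<10)]; print("gable x",np.percentile(e[:,0],[2,98]).round(1),"z",np.percentile(e[:,2],[2,98]).round(1))
E
```

```text
gable [  9.9 172.4 142. ]
anvil back y [188.4 191.4] x [-2.2 24.5] z 57.06460892564896
gable x [-14.2  22.6] z [115.8 165.8]
```

Gable at y = 172.4 against the anvil face at about 175, and x is centred. Lowering and releasing.

```bash
python3 -m jog '[{"dp":[-0.1,0,4],"twist":0,"fingers":0.3},{"dp":[-0.1,0,7],"twist":0,"fingers":0.3},{"dp":[-0.1,0,9],"twist":0,"fingers":0.3},{"dp":[-0.1,0,9.6],"twist":0,"fingers":0.3},{"dp":[-0.1,0,9.7],"twist":0,"fingers":0.3},{"dp":[-0.1,0,9.7],"twist":0,"fingers":0.3}]' 15 && python3 -m jog '[{"dp":[0,0,0],"twist":0,"fingers":0.7},{"dp":[0,0,0],"twist":0,"fingers":0.9},{"dp":[0,0,0],"twist":0,"fingers":0.9},{"dp":[0,0,0],"twist":0,"fingers":0.9}]'
```

```text
time_s: 4.62
tool_pos: [0.5048, 0.033, 0.0244]
tool_rot: [179.9, -0.0, 102.7]
force: [-0.3, 0.9, -0.4]
grip_width: 0.044
grasp_force: 15.0
time_s: 5.12
tool_pos: [0.5041, 0.0326, 0.0237]
tool_rot: [180.0, -0.0, 102.6]
force: [-0.8, 0.0, -0.5]
grip_width: 0.0744
grasp_force: 0.0
```

```bash
python3 -m jog '[{"dp":[0,0,-5],"twist":0,"fingers":0.9},{"dp":[0,0,-10],"twist":0,"fingers":1},{"dp":[-4,-2,-12],"twist":10,"fingers":1},{"dp":[-8,-4,-12],"twist":20,"fingers":1},{"dp":[-12,-6,-12],"twist":30,"fingers":1},{"dp":[-15.7,-8,-12],"twist":40,"fingers":1},{"dp":[-15.7,-8,-12],"twist":50,"fingers":1},{"dp":[-15.7,-8,-12],"twist":60,"fingers":1}]' && python3 -m jog '[{"dp":[0,0,0],"twist":10,"fingers":1},{"dp":[0,0,0],"twist":20,"fingers":1},{"dp":[0,0,0],"twist":30,"fingers":1},{"dp":[0,0,0],"twist":30,"fingers":1},{"dp":[0,0,0],"twist":30,"fingers":1}]'
python3 - <<'E'
from h import *
c=cam("scene"); cv2.imwrite("pics/s3.png",cv2.resize(c["pixels"][110:270,220:440],(770,560),interpolation=2)); o=env.get_obs()
y=np.deg2rad(o["tool_rot"][2]); d=np.array([459.8,-138.0])-np.array(o["tool_pos"][:2])*1000
print("dx,dy mm",d@[np.cos(y),np.sin(y)],d@[np.sin(y),-np.cos(y)],"dz",o["tool_pos"][2]*1000-25.3,"yaw",o["tool_rot"])
E
```

```text
time_s: 6.12
tool_pos: [0.4601, -0.1389, 0.1436]
tool_rot: [-180.0, -0.0, 42.2]
force: [0.1, 0.0, 0.4]
grip_width: 0.087
grasp_force: 0.0
time_s: 6.75
tool_pos: [0.4603, -0.1382, 0.1435]
tool_rot: [-180.0, -0.0, 12.8]
force: [-0.2, 0.0, -0.2]
grip_width: 0.0869
grasp_force: 0.0
dx,dy mm -0.47119537387224514 -0.2578302020983244 dz 118.25624282960636 yaw [-1.79994583e+02 -3.05013088e-03  1.27803157e+01]
```

View pics/s3.png

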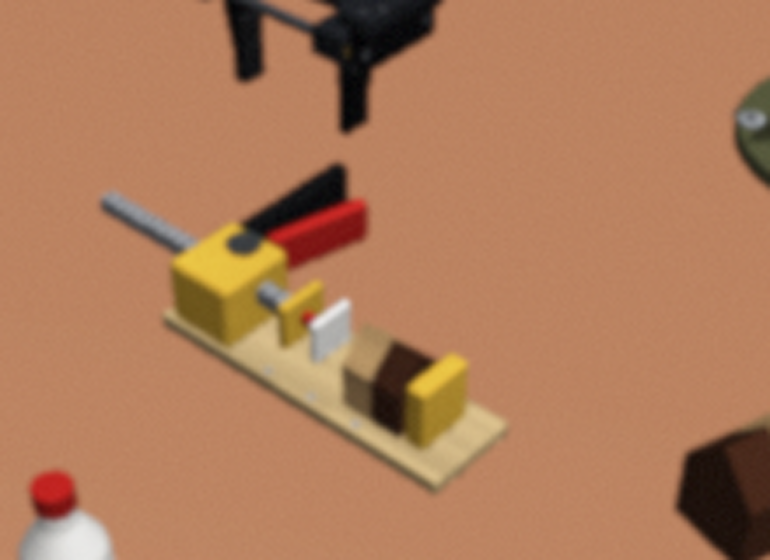

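The house stands upright at (390,375), just in front of the end stop at (440,400), and the trigger is free at (325,230). Descending around grip and trigger.

```bash
python3 -m jog '[{"dp":[0,0,4],"twist":0,"fingers":1},{"dp":[0,0,8],"twist":0,"fingers":1},{"dp":[0,0,11],"twist":0,"fingers":1},{"dp":[0,0,11.8],"twist":0,"fingers":1},{"dp":[0,0,11.8],"twist":0,"fingers":1}]' 25 && python3 -m jog '[{"dp":[0,0,0],"twist":0,"fingers":0.6},{"dp":[0,0,0],"twist":0,"fingers":0.3},{"dp":[0,0,0],"twist":0,"fingers":0.3},{"dp":[0,0,0],"twist":0,"fingers":0.3},{"dp":[0,0,0],"twist":0,"fingers":0.3},{"dp":[0,0,0],"twist":0,"fingers":0.3},{"dp":[0,0,0],"twist":0,"fingers":0.3}]' 25
cat > m.py <<'E'
from h import *
import sys
c=cam("scene"); Q=clamp(cloud(c))*1000; p=c["pixels"]; h=cv2.cvtColor(p,cv2.COLOR_BGR2HSV); H,S,V=[h[...,i].astype(int) for i in range(3)]
b=(abs(Q[...,0])<24)&(Q[...,1]>35)&(Q[...,1]<200)&(Q[...,2]>25)
for n,m in (("plate",(H>18)&(H<32)&(S>190)&(Q[...,1]<160)),("pad",(S<50)&(V>130)&(abs(Q[...,0])<19)&(Q[...,2]<64)),("light",(H>10)&(H<28)&(S>60)&(S<160)&(Q[...,1]>85)),("dark",(V<80)&(Q[...,1]>85)),("anvil",(H>18)&(H<32)&(S>190)&(Q[...,1]>160))):
    q=Q[b&m]
    if len(q): print(n,len(q),"y",np.percentile(q[:,1],[3,50,97]).round(1),"zmax",q[:,2].max().round(0))
if len(sys.argv)>1: cv2.imwrite(sys.argv[1],cv2.resize(p[165:245,280:380],(750,600),interpolation=2))
E
python3 m.py
```

```text
time_s: 7.42
tool_pos: [0.4605, -0.1383, 0.0258]
tool_rot: [180.0, 0.0, 12.7]
force: [-0.3, 0.8, 0.9]
grip_width: 0.087
grasp_force: 0.0
time_s: 8.3
tool_pos: [0.4599, -0.1403, 0.0251]
tool_rot: [179.8, 0.0, 12.7]
force: [0.3, -5.3, -4.9]
grip_width: 0.0305
grasp_force: 25.0
plate 12 y [74.2 75.1 76.3] zmax 56.0
pad 146 y [ 37.6 100.2 102.5] zmax 62.0
light 251 y [121.1 137.3 190.6] zmax 71.0
dark 200 y [147.4 160.2 171.4] zmax 70.0
anvil 38 y [176.5 184.7 191.8] zmax 58.0
```

A full stroke closed to 30.5 mm. The pad face is at y ≈ 100, so the jaw started partly advanced, at about 22 mm. About 25 mm remain to firm contact. Pumping twice more, then measuring.

```bash
python3 -m jog '[{"dp":[0,0,0],"twist":0,"fingers":0.9},{"dp":[0,0,0],"twist":0,"fingers":0.9},{"dp":[0,0,0],"twist":0,"fingers":0.9},{"dp":[0,0,0],"twist":0,"fingers":0.9},{"dp":[0,0,0],"twist":0,"fingers":0.9},{"dp":[0,0,0],"twist":0,"fingers":0.9},{"dp":[0,0,0],"twist":0,"fingers":0.9}]' 25 && python3 -m jog '[{"dp":[0,0,0],"twist":0,"fingers":0.6},{"dp":[0,0,0],"twist":0,"fingers":0.3},{"dp":[0,0,0],"twist":0,"fingers":0.3},{"dp":[0,0,0],"twist":0,"fingers":0.3},{"dp":[0,0,0],"twist":0,"fingers":0.3},{"dp":[0,0,0],"twist":0,"fingers":0.3},{"dp":[0,0,0],"twist":0,"fingers":0.3}]' 25; python3 m.py
python3 -m jog '[{"dp":[0,0,0],"twist":0,"fingers":0.9},{"dp":[0,0,0],"twist":0,"fingers":0.9},{"dp":[0,0,0],"twist":0,"fingers":0.9},{"dp":[0,0,0],"twist":0,"fingers":0.9},{"dp":[0,0,0],"twist":0,"fingers":0.9},{"dp":[0,0,0],"twist":0,"fingers":0.9},{"dp":[0,0,0],"twist":0,"fingers":0.9}]' 25 && python3 -m jog '[{"dp":[0,0,0],"twist":0,"fingers":0.6},{"dp":[0,0,0],"twist":0,"fingers":0.3},{"dp":[0,0,0],"twist":0,"fingers":0.3},{"dp":[0,0,0],"twist":0,"fingers":0.3},{"dp":[0,0,0],"twist":0,"fingers":0.3},{"dp":[0,0,0],"twist":0,"fingers":0.3},{"dp":[0,0,0],"twist":0,"fingers":0.3}]' 25; python3 m.py pics/s4.png
```

```text
time_s: 9.22
tool_pos: [0.4603, -0.1383, 0.0256]
tool_rot: [180.0, -0.0, 12.6]
force: [-0.2, -0.3, -1.2]
grip_width: 0.0781
grasp_force: 0.0
time_s: 10.1
tool_pos: [0.4594, -0.1404, 0.0248]
tool_rot: [179.8, 0.1, 12.7]
force: [-0.8, -4.8, -6.6]
grip_width: 0.0304
grasp_force: 25.0
plate 16 y [81.1 83.3 84.8] zmax 58.0
pad 122 y [ 39.  107.6 110.1] zmax 63.0
light 254 y [121.1 136.2 190.2] zmax 70.0
dark 196 y [147.9 160.  171.7] zmax 70.0
anvil 36 y [175.5 186.5 192.3] zmax 59.0
time_s: 11.02
tool_pos: [0.4603, -0.1383, 0.0256]
tool_rot: [180.0, -0.0, 12.6]
force: [0.4, 0.2, 0.4]
grip_width: 0.0776
grasp_force: 0.0
time_s: 11.9
tool_pos: [0.4594, -0.1404, 0.0248]
tool_rot: [179.8, 0.1, 12.7]
force: [-0.9, -5.8, -6.7]
grip_width: 0.0306
grasp_force: 25.0
plate 10 y [89.1 90.  92.7] zmax 54.0
pad 85 y [ 38.4 111.7 117.4] zmax 63.0
light 279 y [ 88.8 135.2 190.1] zmax 71.0
dark 199 y [147.1 160.  171.9] zmax 70.0
anvil 40 y [176.  185.5 192.3] zmax 60.0
```

View pics/s4.png

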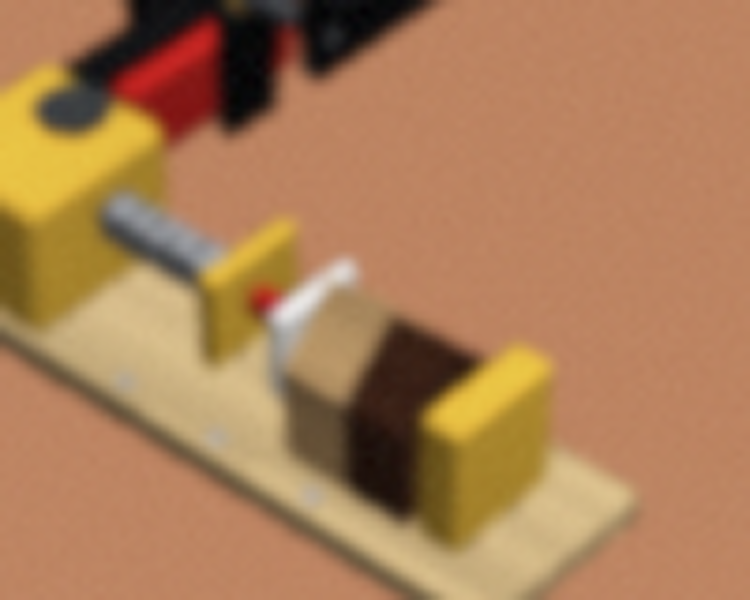

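The pad at (320,300) is almost at the light gable of the upright house, with its plunger (265,300) still fully out. One more full stroke, then measure.

```bash
python3 -m jog '[{"dp":[0,0,0],"twist":0,"fingers":0.9},{"dp":[0,0,0],"twist":0,"fingers":0.9},{"dp":[0,0,0],"twist":0,"fingers":0.9},{"dp":[0,0,0],"twist":0,"fingers":0.9},{"dp":[0,0,0],"twist":0,"fingers":0.9},{"dp":[0,0,0],"twist":0,"fingers":0.9},{"dp":[0,0,0],"twist":0,"fingers":0.9}]' 25 && python3 -m jog '[{"dp":[0,0,0],"twist":0,"fingers":0.6},{"dp":[0,0,0],"twist":0,"fingers":0.3},{"dp":[0,0,0],"twist":0,"fingers":0.3},{"dp":[0,0,0],"twist":0,"fingers":0.3},{"dp":[0,0,0],"twist":0,"fingers":0.3},{"dp":[0,0,0],"twist":0,"fingers":0.3},{"dp":[0,0,0],"twist":0,"fingers":0.3}]' 25; python3 m.py pics/s5.png
```

```text
time_s: 12.82
tool_pos: [0.4603, -0.1383, 0.0256]
tool_rot: [180.0, -0.0, 12.6]
force: [-0.1, 0.7, 0.1]
grip_width: 0.078
grasp_force: 0.0
time_s: 13.7
tool_pos: [0.4594, -0.1404, 0.0248]
tool_rot: [179.8, 0.1, 12.7]
force: [-0.7, -5.5, -7.2]
grip_width: 0.0306
grasp_force: 25.0
plate 17 y [ 96.   98.  100.7] zmax 60.0
pad 65 y [ 37.6  65.4 123.8] zmax 62.0
light 281 y [ 92.5 137.5 190.1] zmax 72.0
dark 182 y [148.3 161.5 173.6] zmax 71.0
anvil 43 y [178.1 187.2 192.5] zmax 56.0
```

View pics/s5.png

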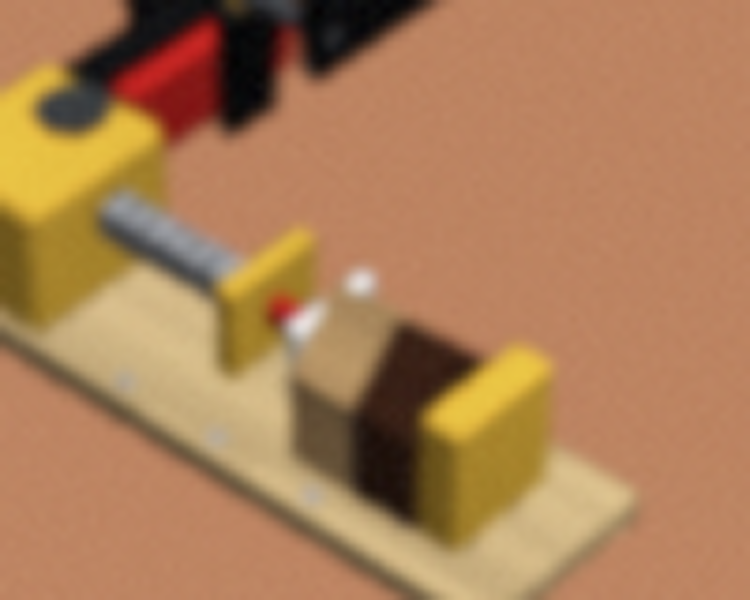

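The pad now touches the house, and the house has slid about 2 mm to the end stop; spring compression is still only about 0–2 mm (plunger visible at (283,308)). One more stroke gives roughly 8–11 mm, mid-window.

```bash
python3 -m jog '[{"dp":[0,0,0],"twist":0,"fingers":0.9},{"dp":[0,0,0],"twist":0,"fingers":0.9},{"dp":[0,0,0],"twist":0,"fingers":0.9},{"dp":[0,0,0],"twist":0,"fingers":0.9},{"dp":[0,0,0],"twist":0,"fingers":0.9},{"dp":[0,0,0],"twist":0,"fingers":0.9},{"dp":[0,0,0],"twist":0,"fingers":0.9}]' 25 && python3 -m jog '[{"dp":[0,0,0],"twist":0,"fingers":0.6},{"dp":[0,0,0],"twist":0,"fingers":0.3},{"dp":[0,0,0],"twist":0,"fingers":0.3},{"dp":[0,0,0],"twist":0,"fingers":0.3},{"dp":[0,0,0],"twist":0,"fingers":0.3},{"dp":[0,0,0],"twist":0,"fingers":0.3},{"dp":[0,0,0],"twist":0,"fingers":0.3}]' 25; python3 m.py pics/s6.png
```

```text
time_s: 14.62
tool_pos: [0.4603, -0.1383, 0.0256]
tool_rot: [180.0, -0.0, 12.6]
force: [0.2, 0.2, -1.0]
grip_width: 0.0777
grasp_force: 0.0
time_s: 15.5
tool_pos: [0.4594, -0.1405, 0.0248]
tool_rot: [179.8, 0.1, 12.7]
force: [0.1, -5.7, -5.9]
grip_width: 0.0302
grasp_force: 25.0
plate 11 y [103.  104.1 105.1] zmax 56.0
pad 74 y [ 37.5  67.2 123.8] zmax 62.0
light 299 y [ 98.  137.6 190.6] zmax 71.0
dark 168 y [150.7 161.8 174.4] zmax 71.0
anvil 36 y [177.4 186.7 191.9] zmax 57.0
```

View pics/s6.png

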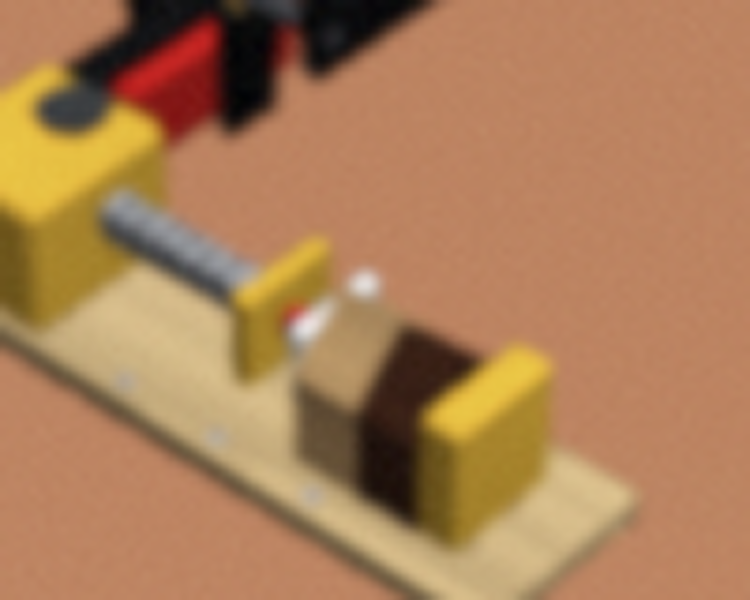

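The house sits flush against the end stop at (440,440). The jaw plate moved on about 6–7 mm while the pad stayed put, so the pad is pushed back about 5 mm on its spring with plunger still showing at (297,318). That is inside the good window and the trigger is still held squeezed (30 mm, 25 N), so I'm handing in.

```bash
python3 -c "
from cell import env
print(env.sign_off())"
```

```text
the job is handed in; nothing more can be done
None
```

I handed the job in with the house upright and released, pressed against the end stop by the pad (pushed back about 5 mm by camera estimate), the trigger still held squeezed, about 16 s on the clock, and no verdict returned by sign-off.

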